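# Fit the turnbuckle to the lever clamp and draw it tight

### The job

Lay the turnbuckle lying on the worktop across the two forks of the lever clamp, its two flat necks down in the slots and its square heads outside the forks. Then turn its middle sleeve by the knobs of its cross bar (one sweep is not enough: let go and take the bar again by the other knob) until both sprung clamp arms are drawn in fully upright against the block between them. Leave it so, and leave the other things on the worktop where they are.

Things in the scene. Friction and masses are not known exactly. Their poses are not given: they have to be found in the camera images.
- turnbuckle: Loose steel turnbuckle, 196 mm long, 0.38 kg. Origin at mid length on its axis; y along the axis, z up, x level. A dark round sleeve (26 mm dia, y -46 to +46 mm; a 33 mm collar at y +38 to +46 marks its +y end) with a knob-ended cross bar through its middle; at each end a flat neck, then a square head. It stands on its heads, axis 22 mm up, cross bar about level.
- lift_point (a point): Point on the turnbuckle's axis, 28 mm from its middle towards the -y end: the plain part of the sleeve, 26 mm in diameter, between cross bar and sleeve end, where it can be lifted, closing across it (along the turnbuckle's x).
- end_l_neck (a point): Middle of the flat neck at the +y end of the turnbuckle: 10 mm wide (x), 28 mm high (z), from y = 62 to 86 mm when extended; outside it the head, 34 mm wide, 44 mm high, 12 mm thick. Neck and head move in together as the sleeve turns.
- end_r_neck (a point): The same for the neck at the -y end.
- sleeve (a joint): Turn of the sleeve, rad, right-handed about the turnbuckle's +y. Start within 0.15 of 0 (bar level, knob_a on the -x side). Increasing carries knob_a up and over to +x and draws both ends in, 3.8 mm each a rad. Fully upright arms take about 4.2 rad, so two sweeps: by 2.7 rad knob_b has come round to the -x side. Limit 5.2. Stays where left; about 0.15 N m turns it.
- knob_a (a point): Centre of one black revolving knob (a roller 18 mm in diameter, 24 mm long along the turnbuckle's y) on an end of the 8 mm cross bar, 48 mm from the turnbuckle's axis. Gripped from above on its two flat ends (closing along the turnbuckle's y) it can be swung round the axis with the tool kept upright: it spins freely on its pin.
- knob_b (a point): Centre of the knob at the other end of the cross bar, opposite knob_a; on the turnbuckle's +x side at sleeve = 0.
- clamp: Lever clamp, fixed: dark base plate 70 x 190 x 12 mm, origin at the centre of its underside, y lengthwise, z up. In its middle a drilled block, top 37 mm up. At each end a steel arm on a pivot (20 mm up, y = +-67 mm) ending in a fork: plate 6 mm thick, open-topped slot 14 mm wide in x, floor 86 mm, straight walls to about 114 mm, flared tips to 130 mm up.
- seat (a point): Point 100 mm above the clamp's origin (axes as the clamp): the middle of the turnbuckle comes here when it lies fully down in the slots, parallel to the clamp's y, either way round. At the slots the fork plates are at |y| = 76 to 82 mm as the arms lean out (4 mm play to the heads at each end), 64 to 70 mm when upright.
- clamp_arm_l (a joint): Angle of the arm at the clamp's +y end, rad: 0 leaning out on its spring, 0.15 fully upright against its stop (jaw pad on the block). The spring pushes it back to 0 (about 3 N at the fork at 0, 7 N upright).
- clamp_arm_r (a joint): The same for the arm at the clamp's -y end.
- micrometer: Micrometer, 54 x 130 x 16 mm, origin at the centre of its underside. Loose bystander, to be left where it is.
- chip_brush: Chip brush with wooden handle, 30 x 165 x 11 mm, origin at the centre of its underside. Loose bystander, to be left where it is.
- hex_key_1: Dark hex key, 36 x 104 x 8 mm, origin at the centre of its underside. Loose bystander, to be left where it is.
- screwdriver: Screwdriver, 27 x 185 x 26 mm, origin at the centre of its underside. Loose bystander, to be left where it is.

How it is judged:
By the outcome, as a careful person would: the job done as asked, in the order asked, and still so for the second after the job is handed in, with the robot touching nothing.
It also fails if it takes over 69 s, if anything falls off the work surface, if the arm or the gripper's body presses on something with over 40 N, if the wrist force passes 120 N, or if a joint passes its speed limit or range.

### The arm

A 6-joint arm with a two-finger parallel gripper is mounted at the origin on a cart in front of the work surface, level with it; the furniture and walls round the work are solid. World frame = base frame: x ahead of the robot, y to its left, z up, the work surface at z = 0. Lengths are in m, angles in rad, forces in N, time in s.
With the tool pointing down it reaches from about 0.375 to 0.9 m from the base axis. Payload 3.1 kg.
Tool frame: the origin (TCP) lies at the very end of the fingers, on their centre line; the grasp point (between the pads) lies 19 mm behind it (r.grip_point_offset is the distance from the TCP to the grasp point, in m); z points along the fingers, y is the line along which they close (so a half turn about z gives the same grasp; the last joint's range is limited). The gripper opens to 87 mm and grips with 3 to 60 N. Pads are 19 mm wide; open, the fingers measure 117 mm over their backs; the gripper's body (75 mm by 190 mm) begins 51 mm behind the grasp point.
Start: joints at [-1.28, 0.527, 1.433, -0, 1.181, -0.178], TCP at [0.283, -0.557, 0.223] pointing down, gripper open.
Joint ranges: [-3.08, 3.08], [-0.75, 2.2], [0.22, 2.44], [-1.43, 4.57], [0, 2.65], [-2.85, 2.85]. Speed limits (rad/s): [2.79, 2.79, 3.14, 3.14, 3.14, 3.14].

### API

Orientations are given as a rotation vector (axis times angle).
In Python, from workcell import r, camera gives the robot as it stands.
- The arm moves only by the tool step_arm, never from a script. Its argument "deltas" is a list of rows, each a list of 3 entries, a list of its own where there are three numbers: the shift along the tool's x, y, z normalised to -1 to 1, where 1 is 0.12 m, then the turn about the tool's z normalised to -1 to 1, where 1 is 120 degrees, then the gripper's target within -1 to 1 (fully open at 1, half-way at 0, shut at -1). A call has 1 to 8 rows; each row is the pose to reach, as a shift and turn from the pose commanded when the call began, along the tool's axes at that moment; what a row does not reach only later rows make up. A row lasts 1/8 s, in which the tool goes at most 62.5 mm and 10.7 degrees, less where a joint would pass 70% of its speed; a pose out of reach is approached as far as the arm can. A call with a number of a shift or a turn outside -1 to 1 is refused whole. A call with a gripper value outside its range is refused whole. The fingers move at their own pace and stop on an object; "newtons" is the grip in N (left out, the last holds). Time passes only in rows, so rows that repeat a pose let the fingers close. It gives the time, the measured TCP pose, the force, the opening and the grip force at its end, in the units of the state.
- r.get_state(): the state, without advancing time (a new reading comes with each control period).
- camera(name): name is "scene" or "side" or "wrist"; returns a dict with "img" (480x640x3 uint8, red, green, blue), "z_map" (480x640 float32, m along the optical axis (not along the pixel's ray), 0 where there is no reading), "camera_matrix" (3x3 intrinsics, pixels), "R" (3x3) and "t" (3): a world point X has camera coordinates R X + t; the wrist camera has in their place "tool_from_camera" (4x4, takes a point from camera to tool coordinates, whose origin is the TCP and whose axes are the flange's). Camera axes: x right, y down, z forward; pixel columns grow to the right and rows downward; lengths in m; the calibration is good to about 2 mm. A picture is of the moment at which its call begins: read the wrist's pose just before it.
- r.job_done(): hands the job in; it is judged then, once.
The state is a dict: "t": time; "qpos": joint angles; "joint_vel": joint speeds; "tau": joint torques, N m; "eef_pos": TCP position; "ee_rot": TCP orientation; "wrist_force": force on the tool from outside, world axes, zero at the start; "ft_torque": the same for the moment, N m; "grip_width": opening from 0.0 (shut) to 1.0 (fully open); "grasp_force": force on a finger pad.
Only numpy, scipy, OpenCV 4.12 (cv2) and the standard library are available. Lean on these libraries where they do the work, as an engineer would, in place of code of your own. Each camera call takes 0.05 s, during which the arm holds its last target. There are 200 camera calls.

## Working session

There is one attempt and no reset: what is moved stays moved. The work goes in short steps, Python scripts to look and compute and a tool call to move; the robot and the scene stay as the last step left them, time stands still between calls to the robot, and variables do not carry over. Pictures are saved under pics/ and viewed, at most 10 in all, crops included, and the job is handed in when it is done.

Besides the shell and the picture viewer there is one more tool, called after "Request:" as name(argument=value, ...), one argument or row to a line, values as JSON. step_arm: Moves the arm, as the interface text tells. Its arguments: {"type":"object","properties":{"deltas":{"type":"array","items":{"type":"array"}},"newtons":{"type":"number"}},"required":["deltas"]}

```bash
mkdir -p pics; ls; cat > h.py <<'E'
import numpy as np, cv2
from workcell import r, camera
from scipy.spatial.transform import Rotation as Rn
def cloud(name):
    s=r.get_state(); c=camera(name); K=c["camera_matrix"]; z=c["z_map"]
    v,u=np.mgrid[0:480,0:640]
    P=np.stack([(u-K[0,2])/K[0,0]*z,(v-K[1,2])/K[1,1]*z,z],-1)
    if name=="wrist":
        T=np.array(c["tool_from_camera"]); P=P@T[:3,:3].T+T[:3,3]
        P=P@Rn.from_rotvec(s["ee_rot"]).as_matrix().T+np.array(s["eef_pos"])
    else: P=(P-np.array(c["t"]))@np.array(c["R"])
    P[z==0]=np.nan
    return c["img"],P
def save(img,f): cv2.imwrite("pics/"+f,img[...,::-1])
E
python3 - <<'E'
from h import *
s=r.get_state(); print({k:np.round(v,3) for k,v in s.items()})
for n in("scene","side"):
    i,P=cloud(n); save(i,n+"1.png"); np.savez("/tmp/"+n,i=i,P=P)
print(Rn.from_rotvec(s["ee_rot"]).as_matrix().round(2))
E
```

```text
pics
{'t': np.float64(0.0), 'qpos': array([-1.28 ,  0.529,  1.434, -0.   ,  1.181, -0.179]), 'joint_vel': array([-0.002,  0.001, -0.001, -0.002,  0.   , -0.001]), 'tau': array([ -0.   , -44.004, -17.66 ,   0.063,   0.058,  -0.   ]), 'eef_pos': array([ 0.283, -0.557,  0.222]), 'ee_rot': array([-3.053, -0.731,  0.   ]), 'wrist_force': array([0.656, 0.042, 0.154]), 'ft_torque': array([ 0.013, -0.004,  0.011]), 'grasp_force': np.float64(0.0), 'grip_width': np.float64(1.004)}
[[ 0.89  0.45 -0.  ]
 [ 0.45 -0.89  0.  ]
 [ 0.   -0.   -1.  ]]
```

View pics/scene1.png

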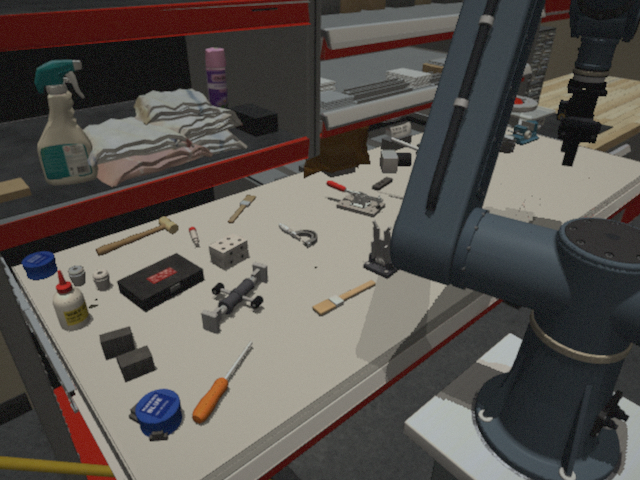

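View pics/side1.png

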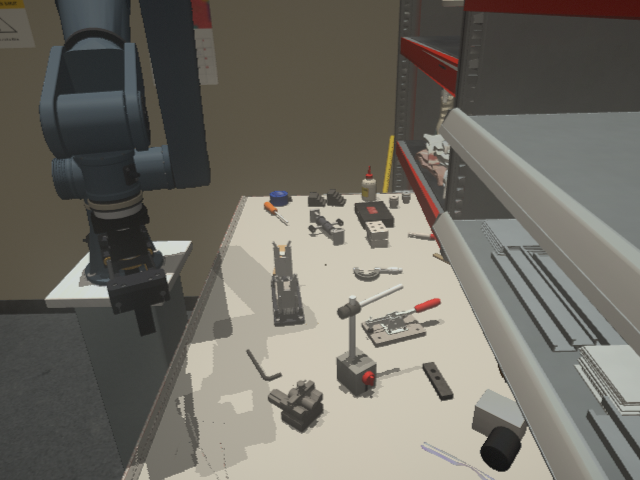

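The scene view shows the turnbuckle around (237,297), with heads at (210,318) and (261,273). The side view shows the clamp around (287,285), with a hex key, brush and screwdriver nearby.

```bash
python3 - <<'E'
from h import *
def box(n,u0,v0,u1,v1,zl,zh,tag):
    d=np.load(f"/tmp/{n}.npz"); P=d["P"][v0:v1,u0:u1].reshape(-1,3)
    m=(P[:,2]>zl)&(P[:,2]<zh); P=P[m]
    r_=cv2.minAreaRect((P[:,:2]*1000).astype(np.float32)); print(tag,len(P),np.round(r_,1).tolist() if 0 else r_, P[:,2].max().round(3))
    return P
box("scene",195,255,275,335,.008,.08,"tb scene")
A=box("scene",195,300,222,335,.008,.08,"headA");B=box("scene",250,260,270,290,.008,.08,"headB")
box("side",300,205,348,248,.008,.08,"tb side")
box("side",268,235,306,328,.004,.15,"clamp side all")
box("side",268,270,306,328,.004,.02,"clamp base")
box("side",268,235,306,328,.09,.14,"clamp forks")
box("scene",360,215,398,278,.004,.15,"clamp scene")
d=np.load("/tmp/scene.npz");P=d["P"]
for u,v in[(240,270),(258,301),(222,288),(375,200),(330,300),(300,235)]: print(u,v,P[v,u].round(3))
i=d["i"]; save(cv2.resize(i[250:345,190:290],None,fx=6,fy=6,interpolation=cv2.INTER_CUBIC),"tbcrop.png")
E
```

```text
tb scene 1873 ((610.88427734375, 178.94972229003906), (156.5882110595703, 258.6109619140625), 67.09850311279297) 0.045
headA 380 ((538.6494140625, 262.6144104003906), (35.334129333496094, 56.532291412353516), 24.064611434936523) 0.045
headB 319 ((586.12890625, 131.17620849609375), (33.4754753112793, 69.02310180664062), 46.044456481933594) 0.045
tb side 555 ((572.839111328125, 251.30862426757812), (306.09771728515625, 114.2964096069336), 88.94344329833984) 0.048
clamp side all 2011 ((461.3538818359375, -61.42854309082031), (104.02179718017578, 474.1613464355469), 2.0553348064422607) 0.129
clamp base 521 ((472.44891357421875, -173.76417541503906), (86.20569610595703, 249.7357177734375), 3.0708870887756348) 0.02
clamp forks 322 ((476.13311767578125, -197.9561767578125), (47.379478454589844, 173.03614807128906), 8.371543884277344) 0.129
clamp scene 960 ((549.7213134765625, -189.91773986816406), (74.6472396850586, 301.12445068359375), 53.935482025146484) 0.128
240 270 [ 0.671  0.125 -0.   ]
258 301 [0.518 0.179 0.029]
222 288 [0.607 0.209 0.025]
375 200 [ 0.671 -0.329  0.036]
330 300 [0.443 0.049 0.009]
300 235 [ 0.699 -0.078  0.004]
```

View pics/tbcrop.png

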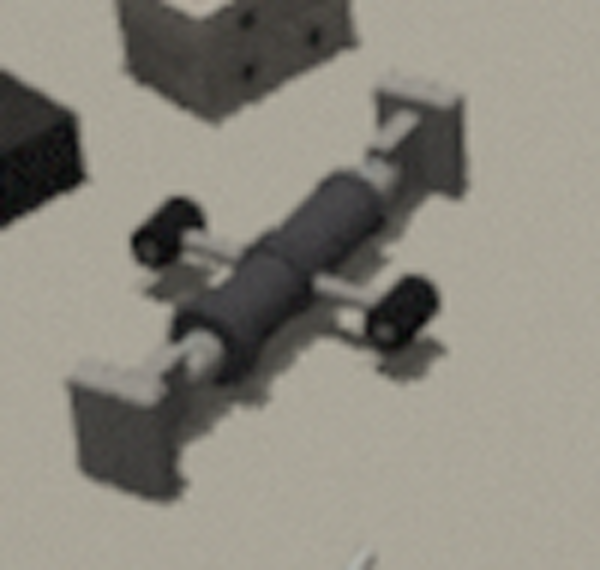

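The crop shows the dark collar at the lower-left end, so +y points to head A at about (0.535, 0.28). Knob_a is then the near knob, at about (0.518, 0.179). I'm setting out by way of a point above the clamp.

Request:
step_arm(
  deltas=[
    [[0.4, -0.4, -0.3], 0, 1],
    [[0.8, -0.8, -0.5], 0, 1],
    [[0.8, -0.8, -0.5], 0, 1],
  ],
)

```text
t: 0.48
eef_pos: [0.3258, -0.4253, 0.2834]
ee_rot: [-3.054, -0.734, -0.0]
wrist_force: [-0.2, 0.0, 0.2]
grip_width: 1.003
grasp_force: 0.0
```

Request:
step_arm(
  deltas=[
    [[0.4, -0.4, -0.3], 0, 1],
    [[0.8, -0.8, -0.5], 0, 1],
    [[0.8, -0.8, -0.5], 0, 1],
  ],
)

```text
t: 0.85
eef_pos: [0.3679, -0.2971, 0.3437]
ee_rot: [3.053, 0.734, 0.001]
wrist_force: [0.4, -1.0, 0.2]
grip_width: 0.997
grasp_force: 0.0
```

Request:
step_arm(
  deltas=[
    [[0.4, -0.4, 0], -0.08, 1],
    [[0.8, -0.8, 0], -0.17, 1],
    [[0.8, -0.8, 0], -0.25, 1],
    [[0.8, -0.8, 0], -0.34, 1],
    [[0.8, -0.8, 0], -0.43, 1],
    [[0.8, -0.8, 0], -0.52, 1],
    [[0.8, -0.8, 0], -0.6, 1],
    [[0.8, -0.8, 0], -0.68, 1],
  ],
)

```text
t: 1.85
eef_pos: [0.4094, -0.1705, 0.3421]
ee_rot: [-1.828, -2.554, 0.001]
wrist_force: [-0.4, -0.2, -0.5]
grip_width: 1.001
grasp_force: 0.0
```

```bash
python3 - <<'E'
from h import *
i,P=cloud("wrist"); save(i,"w1.png"); np.savez("/tmp/w1",i=i,P=P)
s=r.get_state(); R=Rn.from_rotvec(s["ee_rot"]).as_matrix(); print(s["t"],s["eef_pos"],R.round(3),s["qpos"])
E
```

```text
1.9 [ 0.40935762 -0.17056563  0.34213311] [[-0.326  0.945 -0.001]
 [ 0.945  0.326 -0.   ]
 [ 0.    -0.001 -1.   ]] [-6.47382569e-01  1.35285390e-01  1.69056072e+00 -5.76450791e-04
  1.31623418e+00 -9.79181104e-01]
```

View pics/w1.png

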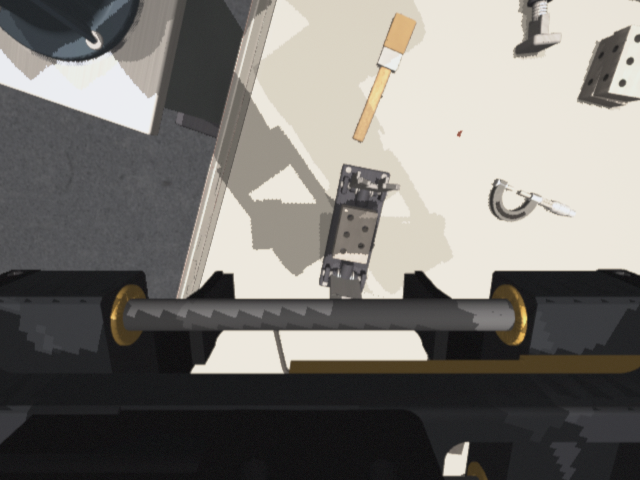

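The wrist view shows the clamp whole: base from about (325,285) to (388,170), block at (353,232), forks at (375,185) and (345,285).

```bash
python3 - <<'E'
from h import *
P=np.load("/tmp/w1.npz")["P"][150:300,310:410].reshape(-1,3)
def rect(zl,zh,t,Q=P):
    m=(Q[:,2]>zl)&(Q[:,2]<zh); Q=Q[m]
    print(t,len(Q),Q.mean(0).round(4),[np.round(a,1) for a in cv2.minAreaRect((Q[:,:2]*1000).astype(np.float32))])
    return Q
rect(.007,.018,"base");rect(.032,.042,"block");F=rect(.10,.14,"forks")
m=np.median(F[:,1])
mid=(F[:,1].max()+F[:,1].min())/2
a=rect(.10,.14,"f+",F[F[:,1]>mid]);b=rect(.10,.14,"f-",F[F[:,1]<mid])
rect(.004,.14,"all")
A=(P[(P[:,2]>.004)&(P[:,2]<.14)]); 
d=np.load("/tmp/scene.npz")["P"]
E
```

```text
base 2005 [ 0.4629 -0.1775  0.0131] [array([ 472.6, -195.4]), array([ 70.3, 188.9]), np.float64(8.1)]
block 2574 [ 0.4718 -0.1958  0.0378] [array([ 472.1, -193.1]), array([ 61.9, 161.2]), np.float64(8.0)]
forks 214 [ 0.4623 -0.1155  0.1186] [array([ 461.2, -115.8]), array([47.5,  9.5]), np.float64(8.2)]
f+ 112 [ 0.4709 -0.1128  0.1214] [array([ 461.1, -114.7]), array([47.5,  7.3]), np.float64(8.2)]
f- 102 [ 0.4527 -0.1184  0.1156] [array([ 459.3, -119.2]), array([43.2,  7.5]), np.float64(1.5)]
all 6122 [ 0.4685 -0.1901  0.036 ] [array([ 487.7, -191.6]), array([122.4, 188.7]), np.float64(10.4)]
```

Request:
step_arm(
  deltas=[
    [[0.37, 0.37, 0], 0, 1],
    [[0.74, 0.73, 0], 0, 1],
    [[0.74, 0.73, 0], 0, 1],
  ],
)

```text
t: 2.28
eef_pos: [0.4653, -0.0549, 0.3422]
ee_rot: [-1.829, -2.553, -0.001]
wrist_force: [-0.3, -1.3, 0.0]
grip_width: 1.002
grasp_force: 0.0
```

Request:
step_arm(
  deltas=[
    [[0.37, 0.37, 0], 0, 1],
    [[0.74, 0.73, 0], 0, 1],
    [[0.74, 0.73, 0], 0, 1],
  ],
)

```text
t: 2.65
eef_pos: [0.5202, 0.056, 0.342]
ee_rot: [-1.831, -2.553, -0.0]
wrist_force: [0.2, -0.2, 0.1]
grip_width: 0.998
grasp_force: 0.0
```

Request:
step_arm(
  deltas=[
    [[0.37, 0.37, 0.3], 0, 1],
    [[0.74, 0.73, 0.6], 0, 1],
    [[0.74, 0.73, 0.6], 0, 1],
    [[0.74, 0.73, 0.6], 0, 1],
  ],
)

```text
t: 3.15
eef_pos: [0.5737, 0.1647, 0.2695]
ee_rot: [-1.835, -2.549, 0.004]
wrist_force: [0.8, 0.1, 0.9]
grip_width: 1.001
grasp_force: 0.0
```

```bash
python3 - <<'E'
from h import *
i,P=cloud("wrist"); save(i,"w2.png"); np.savez("/tmp/w2",i=i,P=P)
s=r.get_state(); R=Rn.from_rotvec(s["ee_rot"]).as_matrix(); print(s["t"],s["eef_pos"],R.round(3),s["qpos"])
Q=P.reshape(-1,3); c=np.array([.562,.194])
Q=Q[(np.hypot(*(Q[:,:2]-c).T)<.115)&(Q[:,2]>.008)&(Q[:,2]<.06)]
y=np.array([-.32,.947]); x=np.array([.947,.32])
q=np.c_[(Q[:,:2]-c)@x,(Q[:,:2]-c)@y,Q[:,2]]
T=q[(abs(q[:,0])<.025)]; 
for lo,hi in((-.11,-.085),(.085,.11)):
    h=T[(T[:,1]>lo)&(T[:,1]<hi)&(T[:,2]>.038)]; print("head",len(h),h.min(0),h.max(0),cv2.minAreaRect((h[:,:2]*1000).astype(np.float32)))
b=T[(abs(T[:,1])<.045)&(abs(T[:,1])>.015)&(T[:,2]>.028)]; print("sleeve",len(b),np.polyfit(b[:,1],b[:,0],1),b.max(0))
for s_ in(-1,1):
    k=q[(s_*q[:,0]>.036)&(s_*q[:,0]<.062)&(abs(q[:,1])<.02)]; print("knob",len(k),k.min(0),k.max(0))
E
```

```text
3.2 [0.57388804 0.1642101  0.27056192] [[-0.316  0.949 -0.001]
 [ 0.949  0.316 -0.001]
 [-0.001 -0.001 -1.   ]] [ 9.23227039e-02  4.39386864e-01  1.44784289e+00 -1.36676177e-03
  1.25531400e+00 -2.29188162e-01]
head 182 [ 0.00203762 -0.09729502  0.03807268] [ 0.02499255 -0.08507393  0.04725275] ((13.534278869628906, -90.96260070800781), (23.322853088378906, 11.941842079162598), 3.0503807067871094)
head 386 [-0.01480164  0.08564961  0.03820052] [0.01869981 0.09983508 0.0476729 ] ((1.8541345596313477, 92.6270751953125), (33.931888580322266, 12.740991592407227), 5.704658508300781)
sleeve 1040 [-0.08569896  0.0098824 ] [0.02395472 0.04499634 0.04157454]
knob 165 [-0.04707842 -0.01497904  0.02010341] [-0.03654217  0.00956633  0.03221083]
knob 326 [ 0.03663147 -0.00649396  0.02315549] [0.06198316 0.01786922 0.03523973]
```

View pics/w2.png

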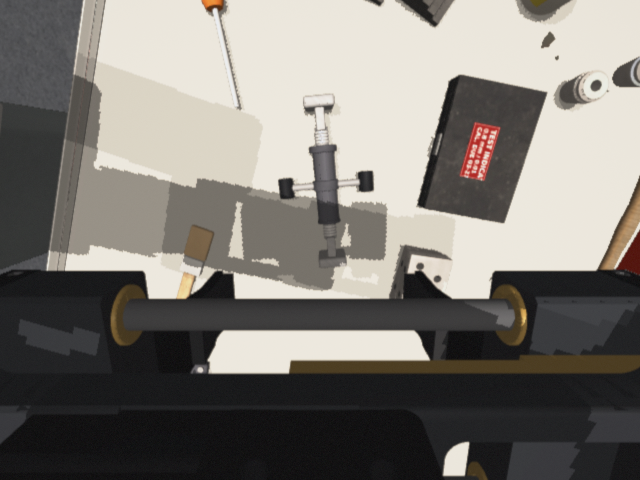

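The wrist view shows the turnbuckle from (319,102) to (332,258), knobs at (287,188) and (366,181), the collar at the upper end and the drilled block at (425,265). The fit gives the centre at (0.571, 0.198) and the x-axis yaw at 23.6°. I'm descending on the lift point.

Request:
step_arm(
  deltas=[
    [[0.04, 0.09, 0.5], -0.04, 0.2],
    [[0.04, 0.09, 1.0], -0.04, 0.2],
    [[0.04, 0.09, 1.0], -0.04, 0.2],
    [[0.04, 0.09, 1.0], -0.04, 0.2],
  ],
)

```text
t: 3.7
eef_pos: [0.5845, 0.1729, 0.1533]
ee_rot: [1.727, 2.62, 0.004]
wrist_force: [-0.7, -0.0, -0.0]
grip_width: 0.648
grasp_force: 0.0
```

```bash
python3 - <<'E'
from h import *
i,P=cloud("wrist"); save(i,"w3.png")
s=r.get_state(); R=Rn.from_rotvec(s["ee_rot"]).as_matrix(); p=np.array(s["eef_pos"]); print(p,np.degrees(np.arctan2(R[1,1],R[0,1])))
L=np.array([.5822,.1724]);print("tool-frame err to lift pt",(R.T[:2,:2]@(L-p[:2])))
q=(P.reshape(-1,3)-p)@R  # tool coords
w=p[2]-P.reshape(-1,3)[:,2]*0-0
z=P.reshape(-1,3)[:,2]
m=(z>.028)&(z<.06)&(abs(q[:,1])<.03)&(abs(q[:,0])<.14)
for lo in np.arange(-.05,.14,.01):
    k=q[m&(q[:,0]>=lo)&(q[:,0]<lo+.01)]
    if len(k)>10: print(round(lo+.005,3),len(k),k[:,1].min().round(4),k[:,1].max().round(4),(p[2]-k[:,2].min()).round(4))
E
```

```text
[0.58509719 0.1732726  0.1540978 ] 23.244750063015292
tool-frame err to lift pt [ 0.0003416  -0.00300634]
-0.045 118 -0.0079 0.0019 0.0386
-0.035 165 -0.009 0.0028 0.0386
-0.025 146 -0.0098 0.0037 0.0326
-0.015 232 -0.016 0.0089 0.0387
-0.005 291 -0.015 0.008 0.0372
0.005 306 -0.0149 0.008 0.0374
0.015 316 -0.0155 0.0079 0.0378
0.025 378 -0.0197 0.0292 0.0396
0.035 390 -0.0178 0.0291 0.0399
0.045 344 -0.0152 0.0077 0.0383
0.055 332 -0.0159 0.0076 0.0376
0.065 399 -0.0189 0.0107 0.041
0.075 319 -0.0188 0.0108 0.0405
0.085 192 -0.0106 0.0025 0.0331
0.095 186 -0.0105 0.0017 0.0391
0.105 179 -0.0094 0.0 0.0392
0.115 551 -0.021 0.0122 0.0476
0.125 398 -0.0216 0.012 0.0474
```

Request:
step_arm(
  deltas=[
    [[0.01, -0.03, 0.3], 0, 0.2],
    [[0.01, -0.03, 0.7], 0, 0.2],
    [[0.01, -0.03, 1.0], 0, 0.2],
    [[0.01, -0.03, 1.0], 0, 0.2],
  ],
)

```text
t: 4.25
eef_pos: [0.5791, 0.1734, 0.031]
ee_rot: [-1.727, -2.624, 0.001]
wrist_force: [1.3, -0.2, 0.2]
grip_width: 0.596
grasp_force: 0.0
```

Request:
step_arm(
  deltas=[
    [[0, 0, 0.1], 0, 0.2],
    [[0, 0, 0.2], 0, 0.2],
    [[0, 0, 0.21], 0, -0.6],
    [[0, 0, 0.21], 0, -0.7],
    [[0, 0, 0.21], 0, -0.8],
    [[0, 0, 0.21], 0, -0.8],
    [[0, 0, 0.21], 0, -0.8],
  ],
  newtons=40,
)

```text
t: 5.12
eef_pos: [0.5798, 0.1738, 0.0058]
ee_rot: [1.726, 2.623, 0.002]
wrist_force: [0.9, 1.0, 1.5]
grip_width: 0.288
grasp_force: 40.0
```

Request:
step_arm(
  deltas=[
    [[0, 0, -0.2], 0, -0.8],
    [[0, 0, -0.5], 0, -0.8],
    [[0, 0, -0.9], 0, -0.8],
    [[0, 0, -1.0], 0, -0.8],
  ],
)

```text
t: 5.62
eef_pos: [0.5801, 0.1738, 0.1275]
ee_rot: [1.724, 2.622, 0.004]
wrist_force: [0.7, 0.4, -3.8]
grip_width: 0.291
grasp_force: 40.0
```

Request:
step_arm(
  deltas=[
    [[-0.2, -0.15, -0.2], 0, -0.8],
    [[-0.5, -0.4, -0.4], 0, -0.8],
    [[-0.8, -0.6, -0.5], 0, -0.8],
    [[-0.9, -0.7, -0.5], 0, -0.8],
  ],
)

```text
t: 6.12
eef_pos: [0.5436, 0.0392, 0.1846]
ee_rot: [-1.729, -2.622, 0.002]
wrist_force: [0.2, 0.9, -4.2]
grip_width: 0.286
grasp_force: 40.0
```

Request:
step_arm(
  deltas=[
    [[-0.3, -0.23, 0], 0, -0.8],
    [[-0.6, -0.46, 0], 0, -0.8],
    [[-0.9, -0.7, 0], 0, -0.8],
  ],
)

```text
t: 6.5
eef_pos: [0.5087, -0.0914, 0.1835]
ee_rot: [-1.724, -2.622, 0.0]
wrist_force: [1.1, -0.7, -4.9]
grip_width: 0.287
grasp_force: 40.0
```

Request:
step_arm(
  deltas=[
    [[-0.3, -0.23, 0], 0.04, -0.8],
    [[-0.6, -0.46, 0], 0.08, -0.8],
    [[-0.8, -0.65, 0], 0.12, -0.8],
    [[-0.9, -0.7, 0], 0.127, -0.8],
    [[-0.9, -0.7, 0], 0.127, -0.8],
    [[-0.9, -0.7, 0], 0.127, -0.8],
  ],
)

```text
t: 7.25
eef_pos: [0.4756, -0.222, 0.1847]
ee_rot: [-2.056, -2.372, -0.001]
wrist_force: [0.6, 0.7, -4.0]
grip_width: 0.283
grasp_force: 40.0
```

```bash
cat > st.py <<'E'
from h import *
def st(tgt=None,yaw=None):
    s=r.get_state(); R=Rn.from_rotvec(s["ee_rot"]).as_matrix(); p=np.array(s["eef_pos"])
    y=np.degrees(np.arctan2(R[1,1],R[0,1])); print("t",s["t"],"p",p.round(4),"yaw",y.round(2),"R33",R[2].round(4),"q",np.round(s["qpos"],2),"g",s["grip_width"],s["grasp_force"])
    if tgt is not None: print("norm shift",(R.T@(np.array(tgt)-p)/.12).round(3),"turn",-(yaw-y)/120)
    return p,R
E
python3 - <<'E'
from st import *
p,R=st([.4765,-.2235,.18],8.1)
i,P=cloud("wrist"); save(i,"w4.png"); np.savez("/tmp/w4",i=i,P=P)
i,P=cloud("scene"); save(i[180:300,330:490].repeat(4,0).repeat(4,1),"s4.png"); 
i,P=cloud("side"); np.savez("/tmp/s4",i=i,P=P)
E
```

```text
t 7.25 p [ 0.4756 -0.222   0.1847] yaw 8.17 R33 [ 1.9e-03 -9.0e-04 -1.0e+00] q [-0.65  0.45  1.72  0.    0.98 -0.79] g 0.28258816341958515 39.998148679733276
norm shift [-0.013  0.005  0.04 ] turn 0.0005556417384963967
```

View pics/w4.png

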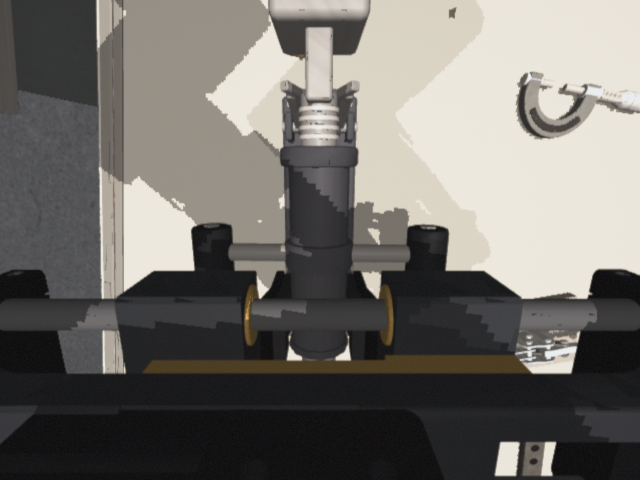

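The wrist view shows the turnbuckle held straight, with its head at (320,25), neck (320,65), fork tips at (290,90) and (350,90), and level knobs at (212,240) and (428,240). I'm measuring its offset from the fork in this same frame.

```bash
python3 - <<'E'
from st import *
p,R=st()
P=np.load("/tmp/w4.npz")["P"].reshape(-1,3); q=(P-p)@R; q[:,2]=P[:,2]
ok=np.isfinite(q[:,0])
def sl(n,x0,x1,z0,z1,h=.04):
    k=q[ok&(q[:,0]>x0)&(q[:,0]<x1)&(q[:,2]>z0)&(q[:,2]<z1)&(abs(q[:,1])<h)]
    if len(k)>5: print(n,len(k),"x",k[:,0].min().round(4),k[:,0].max().round(4),"y",np.percentile(k[:,1],[1,50,99]).round(4),"z",np.percentile(k[:,2],[1,50,99]).round(4))
sl("head",.105,.15,.19,.25);sl("neck",.088,.112,.19,.25,.012);sl("sleeve",.04,.06,.19,.25);sl("collar",.066,.074,.19,.25)
sl("knobs",.015,.045,.17,.25,.08);sl("fork",.06,.14,.09,.14)
k=q[ok&(q[:,0]>.06)&(q[:,0]<.14)&(q[:,2]>.09)&(q[:,2]<.14)]
for s in(-1,1):
    m=k[(s*k[:,1]>.003)&(abs(k[:,1])<.03)]; print(len(m),m.min(0).round(4),m.max(0).round(4))
P=np.load("/tmp/s4.npz")["P"].reshape(-1,3); q=(P-p)@R; q[:,2]=P[:,2]; ok=np.isfinite(q[:,0])
print("side");sl("head-",-.09,-.05,.15,.25,.03);sl("fork-",-.08,-.02,.09,.14,.03);sl("head+",.1,.14,.15,.25,.03)
E
```

```text
t 7.4 p [ 0.4759 -0.2223  0.1852] yaw 8.19 R33 [ 6.e-04 -3.e-04 -1.e+00] q [-0.65  0.45  1.72  0.    0.98 -0.79] g 0.2865177110145597 39.99801993370056
head 4491 x 0.105 0.1184 y [-0.0157  0.0005  0.0165] z [0.1913 0.2183 0.2239]
neck 2238 x 0.088 0.112 y [-0.0067  0.0005  0.0078] z [0.1986 0.2147 0.2165]
sleeve 2916 x 0.04 0.06 y [-0.012   0.0005  0.0129] z [0.2034 0.2129 0.2154]
collar 1440 x 0.066 0.074 y [-0.0151  0.0005  0.0157] z [0.2031 0.2154 0.2188]
knobs 9824 x 0.015 0.045 y [-0.054   0.0005  0.0545] z [0.1999 0.2095 0.2175]
fork 876 x 0.1005 0.1125 y [-0.022   0.0108  0.0241] z [0.0916 0.1179 0.1294]
429 [ 0.1006 -0.0226  0.0902] [ 0.1125 -0.0084  0.1301]
447 [0.1005 0.0096 0.0902] [0.112  0.0244 0.1299]
side
head- 328 x -0.0767 -0.0608 y [-0.014   0.0025  0.0192] z [0.183  0.207  0.2263]
fork- 171 x -0.0624 -0.0487 y [-0.0194  0.01    0.0252] z [0.0907 0.108  0.128 ]
head+ 83 x 0.1075 0.1222 y [-0.0105  0.0056  0.0195] z [0.1943 0.2176 0.2238]
```

```bash
python3 - <<'E'
from st import *
p,R=st()
P=np.load("/tmp/w4.npz")["P"].reshape(-1,3); q=(P-p)@R; q[:,2]=P[:,2]; q=q[np.isfinite(q[:,0])]
k=q[(abs(q[:,1])>.042)&(abs(q[:,1])<.056)&(q[:,2]>.197)&(q[:,2]<.23)]
print("knob x",np.percentile(k[:,0],[0,1,50,99,100]).round(4))
k=q[(abs(abs(q[:,1])-.0265)<.008)&(q[:,2]>.195)&(q[:,2]<.23)&(q[:,0]>.01)&(q[:,0]<.05)];print("bar x",np.percentile(k[:,0],[1,50,99]).round(4))
k=q[(abs(q[:,1])<.016)&(abs(q[:,1])>.0142)&(q[:,2]>.198)&(q[:,0]<.09)&(q[:,0]>.05)];print("collar x",np.percentile(k[:,0],[1,50,99]).round(4))
k=q[(abs(q[:,1])<.016)&(abs(q[:,1])>.010)&(q[:,2]>.185)&(q[:,0]>.09)];print("head x",np.percentile(k[:,0],[0,1,5,20,50,99]).round(4))
k=q[(abs(q[:,1])<.02)&(abs(q[:,1])>.012)&(q[:,2]>.095)&(q[:,2]<.115)&(q[:,0]>.08)]
print("fork low",len(k),np.percentile(k[:,0],[0,5,50,95,100]).round(4))
E
```

```text
t 7.4 p [ 0.4759 -0.2223  0.1852] yaw 8.19 R33 [ 6.e-04 -3.e-04 -1.e+00] q [-0.65  0.45  1.72  0.    0.98 -0.79] g 0.2865177110145597 39.99801993370056
knob x [0.0191 0.0206 0.0309 0.0389 0.039 ]
bar x [0.0116 0.0262 0.0303]
collar x [0.0647 0.0683 0.0718]
head x [0.1115 0.1119 0.1121 0.1123 0.1128 0.1176]
fork low 221 [0.1013 0.1017 0.1032 0.1051 0.1099]
```

Request:
step_arm(
  deltas=[
    [[0, 0.005, 0.2], 0, -0.8],
    [[0, 0.005, 0.4], 0, -0.8],
    [[0, 0.005, 0.55], 0, -0.8],
    [[0, 0.005, 0.65], 0, -0.8],
    [[0, 0.005, 0.7], 0, -0.8],
    [[0, 0.005, 0.7], 0, -0.8],
  ],
)

```text
t: 8.15
eef_pos: [0.4761, -0.223, 0.1012]
ee_rot: [-2.058, -2.372, -0.0]
wrist_force: [-1.1, 2.2, -4.7]
grip_width: 0.29
grasp_force: 40.0
```

Request:
step_arm(
  deltas=[
    [[0, 0, 0.04], 0, -0.8],
    [[0, 0, 0.08], 0, -0.8],
    [[0, 0, 0.12], 0, -0.8],
    [[0, 0, 0.14], 0, -0.8],
    [[0, 0, 0.14], 0, -0.8],
  ],
)

```text
t: 8.78
eef_pos: [0.4762, -0.2234, 0.0842]
ee_rot: [-2.059, -2.372, -0.0]
wrist_force: [0.1, 2.7, -3.1]
grip_width: 0.288
grasp_force: 40.0
```

```bash
python3 - <<'E'
from st import *
p,R=st([.4765,-.2235,.0838],8.1)
i,P=cloud("side"); save(i[210:340,230:350].repeat(4,0).repeat(4,1),"s5.png")
E
```

```text
t 8.775 p [ 0.4762 -0.2234  0.0842] yaw 8.07 R33 [ 5.e-04 -4.e-04 -1.e+00] q [-0.65  0.61  1.8   0.    0.74 -0.79] g 0.2881212144528786 39.99810576438904
norm shift [-0.001  0.003  0.003] turn -0.0002446049992614293
```

View pics/s5.png

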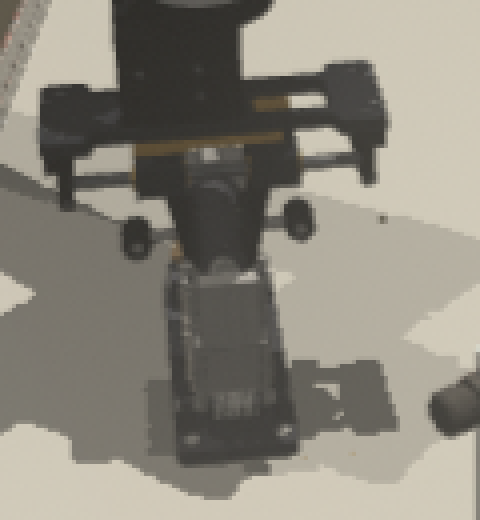

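The side crop shows the near head outside the fork plate and the neck down in the slot, with the knobs level at (137,238) and (297,218). I'll press down slightly and release.

Request:
step_arm(
  deltas=[
    [[0, 0, 0.01], 0, -0.8],
    [[0, 0, 0.015], 0, -0.8],
    [[0, 0, 0.015], 0, -0.8],
  ],
)

```text
t: 9.2
eef_pos: [0.4764, -0.2237, 0.0832]
ee_rot: [2.059, 2.372, -0.0]
wrist_force: [-0.7, 3.3, 2.0]
grip_width: 0.284
grasp_force: 40.0
```

Request:
step_arm(
  deltas=[
    [[0, 0, 0], 0, 0.1],
    [[0, 0, 0], 0, 0.2],
    [[0, 0, 0], 0, 0.2],
  ],
)

```text
t: 9.57
eef_pos: [0.4771, -0.2244, 0.083]
ee_rot: [2.058, 2.371, -0.0]
wrist_force: [-0.1, 0.0, -0.4]
grip_width: 0.536
grasp_force: 0.0
```

Request:
step_arm(
  deltas=[
    [[0, 0, -0.3], 0, 0.2],
    [[0, 0, -0.7], 0, 0.2],
    [[0, 0, -1.0], 0, 0.2],
    [[0, 0, -1.0], 0, 0.2],
    [[0, 0, -1.0], 0, 0.2],
  ],
)

```text
t: 10.2
eef_pos: [0.4759, -0.2234, 0.2023]
ee_rot: [-2.059, -2.372, 0.0]
wrist_force: [0.0, 0.3, 0.0]
grip_width: 0.602
grasp_force: 0.0
```

```bash
cat > meas.py <<'E'
from st import *
def meas(name,save_as):
    p,R=st(); i,P=cloud(name); save(i,save_as); P=P.reshape(-1,3)
    o=np.array([.4725,-.1953]); a=np.radians(8.1); x=np.array([np.cos(a),np.sin(a)]); y=np.array([-x[1],x[0]])
    q=np.c_[(P[:,:2]-o)@x,(P[:,:2]-o)@y,P[:,2]]; q=q[np.isfinite(q[:,0])]
    return p,R,q
def rep(n,k):
    if len(k)>4: print(n,len(k),*[np.percentile(k[:,j],[1,50,99]).round(4).tolist() for j in range(3)])
E
python3 - <<'E'
from meas import *
p,R,q=meas("wrist","w6.png")
w=lambda x0,x1,y0,y1,z0,z1:q[(q[:,0]>x0)&(q[:,0]<x1)&(q[:,1]>y0)&(q[:,1]<y1)&(q[:,2]>z0)&(q[:,2]<z1)]
rep("head+",w(-.03,.03,.084,.12,.105,.14));rep("neck+",w(-.008,.008,.062,.072,.1,.14));rep("sleeve",w(-.02,.02,.01,.036,.1,.14));rep("fork+",w(-.025,.025,.06,.084,.118,.135))
rep("knob-x",w(-.062,-.036,-.03,.03,.06,.15));rep("knob+x",w(.036,.062,-.03,.03,.06,.15));rep("head-",w(-.03,.03,-.12,-.084,.1,.14))
E
```

```text
t 10.2 p [ 0.4759 -0.2234  0.2023] yaw 8.08 R33 [ 3.e-04 -5.e-04 -1.e+00] q [-0.65  0.42  1.7  -0.    1.02 -0.79] g 0.6017752621052852 0.0
head+ 1133 [-0.0168, 0.0002, 0.0173] [0.0841, 0.0888, 0.0959] [0.1069, 0.1222, 0.1276]
neck+ 249 [-0.0068, 0.0002, 0.0073] [0.062, 0.0666, 0.0719] [0.1013, 0.1145, 0.1164]
sleeve 1179 [-0.012, 0.0003, 0.0126] [0.0103, 0.0233, 0.0359] [0.1035, 0.112, 0.1145]
fork+ 349 [-0.0233, 0.0131, 0.0237] [0.0777, 0.0807, 0.0839] [0.1182, 0.1259, 0.1296]
knob-x 739 [-0.0557, -0.046, -0.0367] [-0.013, -0.0008, 0.0107] [0.0986, 0.1066, 0.1092]
knob+x 768 [0.0367, 0.0464, 0.0562] [-0.0131, -0.0005, 0.0107] [0.101, 0.1094, 0.1122]
head- 119 [-0.0156, 0.0003, 0.0155] [-0.099, -0.0971, -0.0955] [0.1207, 0.1224, 0.1239]
```

View pics/w6.png

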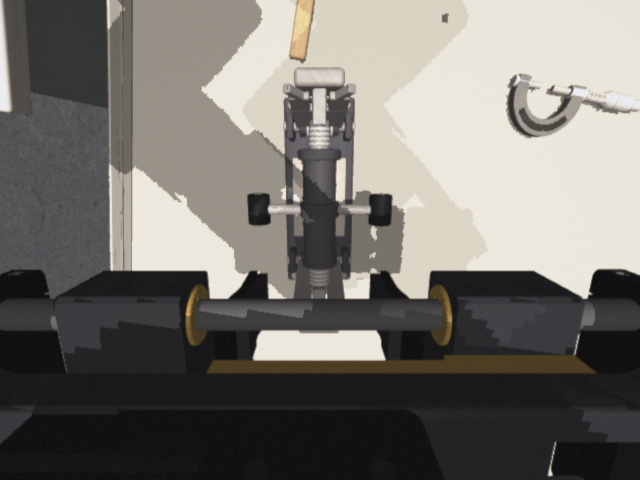

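The wrist view shows both necks seated (neck at (320,105), between the fork tips at (290,90) and (350,90)), with the bar level and knobs at (258,208) and (380,208). Next I take knob_a with the tool turned 90°.

Request:
step_arm(
  deltas=[
    [[0.1, -0.15, 0], 0.085, 0.2],
    [[0.227, -0.395, 0], 0.17, 0.2],
    [[0.227, -0.395, 0], 0.26, 0.2],
    [[0.227, -0.395, 0], 0.35, 0.2],
    [[0.227, -0.395, 0], 0.44, 0.2],
    [[0.227, -0.395, 0], 0.53, 0.2],
    [[0.227, -0.395, 0], 0.62, 0.2],
    [[0.227, -0.395, 0], 0.7, 0.2],
  ],
)

```text
t: 11.25
eef_pos: [0.4248, -0.2027, 0.2012]
ee_rot: [-3.117, -0.376, 0.004]
wrist_force: [-1.3, -0.1, -0.1]
grip_width: 0.601
grasp_force: 0.0
```

Request:
step_arm(
  deltas=[
    [[0, 0, 0.2], 0.05, 0.2],
    [[0, 0, 0.4], 0.05, 0.2],
    [[0, 0, 0.4], 0.05, 0.2],
    [[0, 0, 0.4], 0.05, 0.2],
  ],
)

```text
t: 11.75
eef_pos: [0.4255, -0.2032, 0.1545]
ee_rot: [-3.133, -0.221, 0.001]
wrist_force: [-0.0, -0.6, 0.1]
grip_width: 0.6
grasp_force: 0.0
```

```bash
python3 - <<'E'
from meas import *
p,R=st([.4251,-.2031,.0795],-81.9)
E
```

```text
t 11.75 p [ 0.4255 -0.2032  0.1545] yaw -81.92 R33 [-7.e-04 -7.e-04 -1.e+00] q [-0.68  0.43  1.88 -0.    0.83  0.75] g 0.6004084305928548 0.0
norm shift [-0.003 -0.001  0.625] turn -0.0001815448475748364
```

Request:
step_arm(
  deltas=[
    [[-0.003, 0, 0.2], 0, 0.2],
    [[-0.003, 0, 0.4], 0, 0.2],
    [[-0.003, 0, 0.58], 0, 0.2],
    [[-0.003, 0, 0.625], 0, 0.2],
    [[-0.003, 0, 0.625], 0, -0.5],
    [[-0.003, 0, 0.625], 0, -0.6],
    [[-0.003, 0, 0.625], 0, -0.7],
    [[-0.003, 0, 0.625], 0, -0.7],
  ],
  newtons=20,
)

```text
t: 12.75
eef_pos: [0.4256, -0.2036, 0.0803]
ee_rot: [3.133, 0.221, 0.002]
wrist_force: [-0.3, -0.3, -0.6]
grip_width: 0.273
grasp_force: 20.0
```

```bash
python3 - <<'E'
from meas import *
p,R=st([.4251,-.2031,.0795],-81.9); print(r.get_state()["wrist_force"])
# rows for sweep from th0 in tool axes (x=clamp x, z down)
def rows(t0,ths): return [[round(48*(np.cos(t0)-np.cos(t))/120,3),round(-48*(np.sin(t)-np.sin(t0))/120,3)] for t in ths]
a=np.linspace(-.03,1.17,7)[1:];print(a.round(2),rows(-.03,a))
a=np.linspace(1.17,2.17,6)[1:];print(a.round(2),rows(1.17,a))
a=np.linspace(2.17,3.07,6)[1:];print(a.round(2),rows(2.17,a))
E
```

```text
t 12.75 p [ 0.4256 -0.2036  0.0803] yaw -81.92 R33 [ 9.0e-04  1.1e-03 -1.0e+00] q [-0.68  0.57  1.94 -0.    0.63  0.75] g 0.2726288496759562 19.999906942248344
norm shift [-0.003 -0.005  0.006] turn -0.0001659530561199792
[-0.32859022 -0.25108579 -0.61328277]
[0.17 0.37 0.57 0.77 0.97 1.17] [[np.float64(0.006), np.float64(-0.08)], [np.float64(0.027), np.float64(-0.157)], [np.float64(0.063), np.float64(-0.228)], [np.float64(0.113), np.float64(-0.29)], [np.float64(0.174), np.float64(-0.342)], [np.float64(0.244), np.float64(-0.38)]]
[1.37 1.57 1.77 1.97 2.17] [[np.float64(0.076), np.float64(-0.024)], [np.float64(0.156), np.float64(-0.032)], [np.float64(0.235), np.float64(-0.024)], [np.float64(0.312), np.float64(-0.0)], [np.float64(0.382), np.float64(0.038)]]
[2.35 2.53 2.71 2.89 3.07] [[np.float64(0.055), np.float64(0.046)], [np.float64(0.102), np.float64(0.101)], [np.float64(0.138), np.float64(0.163)], [np.float64(0.162), np.float64(0.231)], [np.float64(0.173), np.float64(0.302)]]
```

Request:
step_arm(
  deltas=[
    [[0.006, 0, -0.08], 0, -0.7],
    [[0.027, 0, -0.157], 0, -0.7],
    [[0.063, 0, -0.228], 0, -0.7],
    [[0.113, 0, -0.29], 0, -0.7],
    [[0.174, 0, -0.342], 0, -0.7],
    [[0.244, 0, -0.38], 0, -0.7],
    [[0.244, 0, -0.38], 0, -0.7],
  ],
  newtons=30,
)

```text
t: 13.62
eef_pos: [0.455, -0.1993, 0.1264]
ee_rot: [3.133, 0.222, 0.001]
wrist_force: [-4.0, -0.2, 6.3]
grip_width: 0.275
grasp_force: 30.0
```

```bash
python3 - <<'E'
from meas import *
c=np.array([.4725,-.1953]);a=np.radians(8.1)
p,R=st(); d=p[:2]-c; print("knob rel mm",1000*(d@[np.cos(a),np.sin(a)]),1000*(p[2]+.019-.1), 1000*(d@[-np.sin(a),np.cos(a)]))
p,R,q=meas("side","s7.png")
w=lambda x0,x1,y0,y1,z0,z1:q[(q[:,0]>x0)&(q[:,0]<x1)&(q[:,1]>y0)&(q[:,1]<y1)&(q[:,2]>z0)&(q[:,2]<z1)]
rep("head-",w(-.03,.03,-.12,-.084,.09,.14));rep("head+",w(-.03,.03,.084,.12,.09,.14));rep("sleeve",w(-.02,.02,-.04,-.02,.1,.14))
rep("fork-",w(-.03,.03,-.083,-.06,.118,.14))
E
```

```text
t 13.625 p [ 0.455  -0.1993  0.1264] yaw -81.88 R33 [ 9.0e-04  1.1e-03 -1.0e+00] q [-0.64  0.51  1.84 -0.    0.79  0.79] g 0.27465631245378086 30.001150276511908
knob rel mm -17.849812751973644 45.42652248622314 -1.5143142274684855
t 13.625 p [ 0.455  -0.1993  0.1264] yaw -81.88 R33 [ 9.0e-04  1.1e-03 -1.0e+00] q [-0.64  0.51  1.84 -0.    0.79  0.79] g 0.27465631245378086 30.001150276511908
head- 253 [-0.0157, 0.0024, 0.0225] [-0.0997, -0.0946, -0.0845] [0.0905, 0.1102, 0.1265]
sleeve 75 [-0.0183, -0.0043, 0.0143] [-0.0392, -0.0243, -0.0201] [0.1048, 0.1138, 0.1395]
fork- 20 [-0.0196, 0.0075, 0.026] [-0.0826, -0.0813, -0.0754] [0.1186, 0.1242, 0.1302]
```

Request:
step_arm(
  deltas=[
    [[0.076, 0, -0.03], 0, -0.7],
    [[0.156, 0, -0.04], 0, -0.7],
    [[0.235, 0, -0.035], 0, -0.7],
    [[0.312, 0, -0.01], 0, -0.7],
    [[0.382, 0, 0.03], 0, -0.7],
    [[0.382, 0, 0.03], 0, -0.7],
  ],
)

```text
t: 14.42
eef_pos: [0.5011, -0.1928, 0.1213]
ee_rot: [3.133, 0.221, 0.003]
wrist_force: [0.3, 0.2, -0.9]
grip_width: 0.27
grasp_force: 30.0
```

```bash
cat >> meas.py <<'E'
def knob():
    c=np.array([.4725,-.1953]);a=np.radians(8.1)
    p,R=st(); d=p[:2]-c; x=1000*(d@[np.cos(a),np.sin(a)]);z=1000*(p[2]+.019-.1)
    print("knob rel",x,z,"y",1000*(d@[-np.sin(a),np.cos(a)]),"th",np.arctan2(z,-x),"rad",np.hypot(x,z),r.get_state()["wrist_force"])
E
python3 -c "
from meas import *
knob()"
```

```text
t 14.425 p [ 0.5011 -0.1928  0.1213] yaw -81.92 R33 [ 1.9e-03  5.0e-04 -1.0e+00] q [-0.58  0.56  1.75  0.    0.84  0.85] g 0.270302050572997 29.99993523582816
knob rel 28.633183969515038 40.270249442267314 y -1.4995665873507646 th 2.1888838520213354 rad 49.41206547367276 [ 0.28275645  0.19945271 -0.93151837]
```

Request:
step_arm(
  deltas=[
    [[0.055, 0, 0.05], 0, -0.7],
    [[0.102, 0, 0.106], 0, -0.7],
    [[0.138, 0, 0.168], 0, -0.7],
    [[0.162, 0, 0.237], 0, -0.7],
    [[0.17, 0, 0.308], 0, -0.7],
    [[0.17, 0, 0.308], 0, -0.7],
  ],
)

```text
t: 15.18
eef_pos: [0.5203, -0.1899, 0.0839]
ee_rot: [-3.134, -0.221, -0.001]
wrist_force: [2.6, 0.4, -1.4]
grip_width: 0.273
grasp_force: 30.0
```

```bash
python3 -c "
from meas import *
knob()"
```

```text
t 15.175 p [ 0.5203 -0.1899  0.0839] yaw -81.95 R33 [ 8.e-04 -1.e-04 -1.e+00] q [-0.55  0.63  1.73  0.    0.78  0.88] g 0.27278211705722816 29.999841107055545
knob rel 48.11240948114761 2.870576780352019 y -1.3622139370541366 th 3.0819993417343476 rad 48.197968392179334 [ 2.6236575   0.37864303 -1.35954987]
```

Request:
step_arm(
  deltas=[
    [[0, 0, 0], 0, 0.0],
    [[0, 0, 0], 0, 0.2],
    [[0, 0, 0], 0, 0.2],
    [[0, 0, -0.3], 0, 0.2],
    [[0, 0, -0.7], 0, 0.2],
    [[0, 0, -0.9], 0, 0.2],
    [[0, 0, -0.9], 0, 0.2],
  ],
)

```text
t: 16.05
eef_pos: [0.5209, -0.1906, 0.1949]
ee_rot: [3.131, 0.221, 0.006]
wrist_force: [0.4, -0.8, 0.0]
grip_width: 0.599
grasp_force: 0.0
```

Request:
step_arm(
  deltas=[
    [[-0.3, 0, 0], 0, 0.2],
    [[-0.6, 0, 0], 0, 0.2],
    [[-0.8, 0, 0], 0, 0.2],
    [[-0.8, 0, 0], 0, 0.2],
    [[-0.8, 0, 0], 0, 0.2],
  ],
)

```text
t: 16.68
eef_pos: [0.4252, -0.2034, 0.1923]
ee_rot: [-3.133, -0.221, -0.0]
wrist_force: [-0.4, -0.0, -0.2]
grip_width: 0.6
grasp_force: 0.0
```

```bash
python3 - <<'E'
from meas import *
p,R,q=meas("wrist","w8.png"); knob()
w=lambda x0,x1,y0,y1,z0,z1:q[(q[:,0]>x0)&(q[:,0]<x1)&(q[:,1]>y0)&(q[:,1]<y1)&(q[:,2]>z0)&(q[:,2]<z1)]
rep("head+",w(-.03,.03,.07,.12,.118,.14));rep("sleeve",w(-.02,.02,.01,.036,.1,.14));rep("fork+",w(-.025,.025,.05,.077,.118,.135))
rep("knob-x",w(-.062,-.036,-.03,.03,.06,.15));rep("knob+x",w(.036,.062,-.03,.03,.06,.15));rep("head-",w(-.03,.03,-.12,-.07,.118,.14))
E
```

```text
t 16.675 p [ 0.4252 -0.2034  0.1923] yaw -81.94 R33 [ 1.e-04 -4.e-04 -1.e+00] q [-0.68  0.37  1.84  0.    0.93  0.75] g 0.600183421666242 0.0
t 16.725 p [ 0.4255 -0.2035  0.1924] yaw -81.91 R33 [ 2.e-04 -1.e-04 -1.e+00] q [-0.68  0.37  1.84  0.    0.93  0.75] g 0.6011916694259031 0.0
knob rel -47.72379710381446 111.3706558850003 y -1.4818174733506753 th 1.1659537273341256 rad 121.16510967378854 [ 0.55619176 -1.03558362  0.07178894]
head+ 1052 [-0.0213, 0.0027, 0.0231] [0.0703, 0.0773, 0.085] [0.1184, 0.123, 0.13]
sleeve 1257 [-0.0125, 0.0013, 0.0127] [0.0105, 0.023, 0.0357] [0.1011, 0.1125, 0.1154]
fork+ 680 [-0.0226, 0.0015, 0.0237] [0.0677, 0.073, 0.0769] [0.1183, 0.1234, 0.1303]
knob-x 710 [-0.0548, -0.045, -0.0368] [-0.0128, -0.0007, 0.0108] [0.101, 0.1078, 0.1102]
knob+x 995 [0.0363, 0.0469, 0.0565] [-0.0128, -0.0008, 0.0108] [0.1034, 0.1101, 0.1128]
head- 1201 [-0.022, 0.0031, 0.0236] [-0.0868, -0.0782, -0.0701] [0.1182, 0.1233, 0.1304]
```

View pics/w8.png

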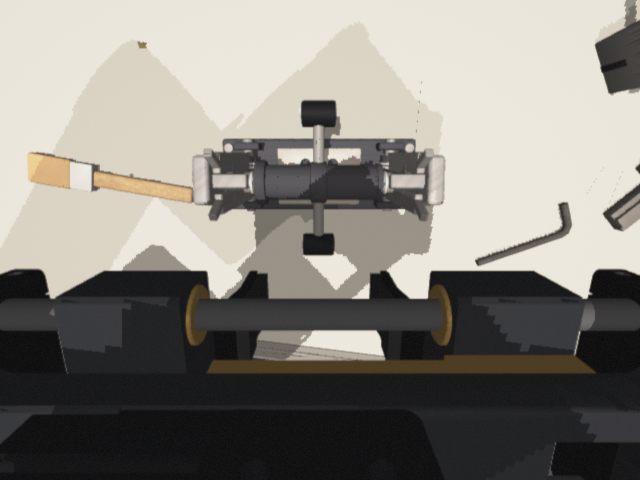

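The wrist view shows both heads drawn in at (202,180) and (436,180), the necks in the slots and knob_b at (318,244), level on the near side. I'm taking knob_b.

Request:
step_arm(
  deltas=[
    [[0, 0, 0.3], 0, 0.2],
    [[0, 0, 0.6], 0, 0.2],
    [[0, 0, 0.85], 0, 0.2],
    [[0, 0, 0.94], 0, 0.2],
    [[0, 0, 0.94], 0, -0.5],
    [[0, 0, 0.94], 0, -0.6],
    [[0, 0, 0.94], 0, -0.7],
    [[0, 0, 0.94], 0, -0.7],
  ],
  newtons=35,
)

```text
t: 17.73
eef_pos: [0.4252, -0.2036, 0.0808]
ee_rot: [3.133, 0.221, 0.002]
wrist_force: [1.0, 1.2, 0.1]
grip_width: 0.272
grasp_force: 35.0
```

```bash
python3 - <<'E'
from meas import *
knob()
def rows(t0,ths): return [[float(round(48*(np.cos(t0)-np.cos(t))/120,3)),float(round(-48*(np.sin(t)-np.sin(t0))/120,3))] for t in ths]
a=np.array([.14,.31,.48,.65,.8,.9]);print(rows(-.03,a))
a=np.arange(.95,1.36,.05);print(a.round(2),rows(.9,a))
E
```

```text
t 17.725 p [ 0.4252 -0.2036  0.0808] yaw -81.94 R33 [ 0.0014  0.0012 -1.    ] q [-0.68  0.57  1.94  0.    0.63  0.75] g 0.27199941490468804 35.00011925585568
knob rel -48.00065908348191 -0.24447202374135169 y -1.5960712492603208 th -0.005093053191423087 rad 48.00128163933799 [0.95172248 1.2190589  0.06241687]
[[0.004, -0.068], [0.019, -0.134], [0.045, -0.197], [0.081, -0.254], [0.121, -0.299], [0.151, -0.325]]
[0.95 1.   1.05 1.1  1.15 1.2  1.25 1.3  1.35] [[0.016, -0.012], [0.033, -0.023], [0.05, -0.034], [0.067, -0.043], [0.085, -0.052], [0.104, -0.059], [0.123, -0.066], [0.142, -0.072], [0.161, -0.077]]
```

Request:
step_arm(
  deltas=[
    [[0.004, 0, -0.068], 0, -0.7],
    [[0.019, 0, -0.134], 0, -0.7],
    [[0.045, 0, -0.197], 0, -0.7],
    [[0.081, 0, -0.254], 0, -0.7],
    [[0.121, 0, -0.299], 0, -0.7],
    [[0.151, 0, -0.325], 0, -0.7],
    [[0.151, 0, -0.325], 0, -0.7],
  ],
)

```text
t: 18.6
eef_pos: [0.4425, -0.2007, 0.1193]
ee_rot: [-3.134, -0.222, 0.001]
wrist_force: [-2.6, -0.6, 1.9]
grip_width: 0.269
grasp_force: 35.0
```

Request:
step_arm(
  deltas=[
    [[0.033, 0, -0.023], 0, -0.7],
    [[0.067, 0, -0.043], 0, -0.7],
    [[0.067, 0, -0.043], 0, -0.7],
  ],
)

```text
t: 18.98
eef_pos: [0.4506, -0.1997, 0.1246]
ee_rot: [3.134, 0.222, -0.0]
wrist_force: [-5.0, -0.9, 5.7]
grip_width: 0.274
grasp_force: 35.0
```

```bash
cat > arms.py <<'E'
from meas import *
knob()
for n in("scene","side"):
    i,P=cloud(n)
p,R,q=meas("wrist","w9.png")
w=lambda x0,x1,y0,y1,z0,z1:q[(q[:,0]>x0)&(q[:,0]<x1)&(q[:,1]>y0)&(q[:,1]<y1)&(q[:,2]>z0)&(q[:,2]<z1)]
for s,(a,b) in((1,(.05,.1)),(-1,(-.1,-.05))):
    k=w(-.026,.026,a,b,.118,.14); k=k[abs(k[:,0])>.0185]; rep("fork%d"%s,k); h=w(-.016,.016,a,b,.119,.126); rep("head%d"%s,h)
    k=w(-.026,.026,a,b,.085,.105); k=k[abs(k[:,0])>.012]; rep("forklow%d"%s,k)
E
python3 arms.py
```

```text
t 18.975 p [ 0.4506 -0.1997  0.1246] yaw -81.9 R33 [-3.e-04  2.e-04 -1.e+00] q [-0.64  0.51  1.85 -0.    0.78  0.79] g 0.2744737147738452 35.0009976234287
knob rel -22.27615137305509 43.58409025361676 y -1.310391559481266 th 1.0983023278647228 rad 48.946908413409275 [-5.02400016 -0.86805711  5.67909754]
t 19.075 p [ 0.4506 -0.1997  0.1245] yaw -81.91 R33 [-0.e+00  2.e-04 -1.e+00] q [-0.64  0.51  1.85 -0.    0.78  0.79] g 0.2702000122170837 35.0009529478848
fork1 255 [0.0185, 0.0204, 0.0242] [0.0633, 0.0664, 0.0796] [0.1181, 0.1279, 0.1307]
head1 1337 [-0.011, 0.0028, 0.0157] [0.0647, 0.0737, 0.0805] [0.1192, 0.1228, 0.1258]
forklow1 394 [-0.0207, 0.0144, 0.0225] [0.0629, 0.0634, 0.0673] [0.0852, 0.0954, 0.1049]
fork-1 254 [0.0185, 0.0204, 0.0242] [-0.0818, -0.068, -0.0653] [0.1183, 0.1281, 0.131]
head-1 1338 [-0.011, 0.0028, 0.0157] [-0.0826, -0.0757, -0.0666] [0.1191, 0.1229, 0.1258]
forklow-1 391 [-0.0205, 0.0145, 0.0224] [-0.0693, -0.0655, -0.065] [0.0852, 0.0957, 0.1047]
```

Request:
step_arm(
  deltas=[
    [[0.02, 0, -0.009], 0, -0.7],
    [[0.038, 0, -0.017], 0, -0.7],
    [[0.038, 0, -0.017], 0, -0.7],
  ],
)

```text
t: 19.5
eef_pos: [0.455, -0.1992, 0.1266]
ee_rot: [3.133, 0.222, -0.0]
wrist_force: [-4.3, -1.3, 4.8]
grip_width: 0.273
grasp_force: 35.0
```

```bash
python3 arms.py
```

```text
t 19.5 p [ 0.455  -0.1992  0.1266] yaw -81.91 R33 [-2.e-04  4.e-04 -1.e+00] q [-0.64  0.51  1.84 -0.    0.79  0.79] g 0.27254318772851216 35.00099706463516
knob rel -17.85040712561039 45.611518309036704 y -1.4137266151521737 th 1.197762561966028 rad 48.980073877094476 [-4.28787932 -1.31837867  4.81253397]
t 19.6 p [ 0.455  -0.1993  0.1266] yaw -81.91 R33 [-1.e-04  4.e-04 -1.e+00] q [-0.64  0.51  1.84 -0.    0.79  0.79] g 0.2714736514914902 35.00098410062492
fork1 245 [0.0185, 0.0204, 0.024] [0.0627, 0.0658, 0.0792] [0.1182, 0.1279, 0.1309]
head1 1116 [-0.007, 0.0045, 0.0157] [0.0637, 0.0733, 0.0801] [0.1193, 0.1227, 0.1256]
forklow1 342 [-0.0193, 0.0159, 0.0225] [0.0625, 0.0631, 0.0672] [0.0851, 0.095, 0.1048]
fork-1 245 [0.0186, 0.0204, 0.024] [-0.0814, -0.0682, -0.065] [0.1184, 0.128, 0.1306]
head-1 1122 [-0.0071, 0.0045, 0.0157] [-0.0822, -0.0755, -0.0663] [0.1192, 0.1227, 0.1256]
forklow-1 325 [-0.0193, 0.0158, 0.0224] [-0.0697, -0.0654, -0.0648] [0.0852, 0.0945, 0.1045]
```

Request:
step_arm(
  deltas=[
    [[0.019, 0, -0.007], 0, -0.7],
    [[0.038, 0, -0.013], 0, -0.7],
    [[0.038, 0, -0.013], 0, -0.7],
  ],
)

```text
t: 20.02
eef_pos: [0.4596, -0.1987, 0.1282]
ee_rot: [3.133, 0.222, -0.0]
wrist_force: [-4.2, -0.9, 5.9]
grip_width: 0.271
grasp_force: 35.0
```

```bash
python3 arms.py
```

```text
t 20.025 p [ 0.4596 -0.1987  0.1282] yaw -81.91 R33 [-2.e-04  6.e-04 -1.e+00] q [-0.63  0.51  1.83 -0.    0.8   0.8 ] g 0.27107916140579114 35.00094666145742
knob rel -13.292583051250237 47.16077273142908 y -1.5364351624233366 th 1.2960666732297235 rad 48.99827801872112 [-4.17398462 -0.93806203  5.89163632]
t 20.125 p [ 0.4595 -0.1987  0.1282] yaw -81.91 R33 [-2.e-04  6.e-04 -1.e+00] q [-0.63  0.51  1.83 -0.    0.8   0.8 ] g 0.26963891979846877 35.00101952813566
fork1 241 [0.0186, 0.0205, 0.0243] [0.0622, 0.0654, 0.0789] [0.1183, 0.1278, 0.1305]
head1 894 [-0.0033, 0.0063, 0.0157] [0.0634, 0.073, 0.0796] [0.1192, 0.1223, 0.125]
forklow1 261 [-0.0154, 0.0177, 0.0225] [0.0622, 0.0627, 0.0671] [0.0854, 0.0949, 0.1049]
fork-1 235 [0.0186, 0.0205, 0.0242] [-0.0808, -0.0678, -0.0647] [0.1181, 0.1281, 0.1308]
head-1 902 [-0.0035, 0.0064, 0.0158] [-0.0821, -0.0753, -0.0656] [0.1192, 0.1224, 0.125]
forklow-1 254 [-0.0152, 0.0175, 0.0225] [-0.0694, -0.0652, -0.0647] [0.0854, 0.0949, 0.1048]
```

Request:
step_arm(
  deltas=[
    [[0.02, 0, -0.005], 0, -0.7],
    [[0.039, 0, -0.009], 0, -0.7],
    [[0.039, 0, -0.009], 0, -0.7],
  ],
)

```text
t: 20.55
eef_pos: [0.4636, -0.1981, 0.1291]
ee_rot: [3.133, 0.222, -0.002]
wrist_force: [-6.6, -1.5, 5.2]
grip_width: 0.268
grasp_force: 35.0
```

```bash
python3 arms.py
```

```text
t 20.55 p [ 0.4636 -0.1981  0.1291] yaw -81.89 R33 [-1.4e-03  4.0e-04 -1.0e+00] q [-0.62  0.51  1.82 -0.    0.81  0.81] g 0.2679935662909942 35.00099066644907
knob rel -9.178480051184458 48.13637477777857 y -1.5033322271643987 th 1.382381440184161 rad 49.00362305785918 [-6.56368122 -1.50974871  5.15119469]
t 20.65 p [ 0.4636 -0.1981  0.1292] yaw -81.89 R33 [-1.3e-03  4.0e-04 -1.0e+00] q [-0.63  0.51  1.82 -0.    0.81  0.81] g 0.26953643549284295 35.001087952405214
fork1 236 [0.0186, 0.0205, 0.0242] [0.062, 0.0652, 0.0785] [0.1183, 0.1279, 0.1312]
head1 707 [0.0002, 0.0081, 0.0158] [0.063, 0.0729, 0.0793] [0.1194, 0.1222, 0.1245]
forklow1 230 [0.0121, 0.0189, 0.0226] [0.0621, 0.0625, 0.0674] [0.0851, 0.0958, 0.1048]
fork-1 232 [0.0186, 0.0206, 0.0242] [-0.0808, -0.0677, -0.0644] [0.1187, 0.1281, 0.1306]
head-1 719 [0.0002, 0.0083, 0.0159] [-0.0819, -0.0751, -0.0651] [0.1192, 0.1222, 0.1246]
forklow-1 231 [0.0121, 0.0187, 0.0225] [-0.0698, -0.065, -0.0646] [0.0853, 0.0957, 0.1049]
```

Request:
step_arm(
  deltas=[
    [[0.02, 0, -0.003], 0, -0.7],
    [[0.035, 0, -0.005], 0, -0.7],
    [[0.035, 0, -0.005], 0, -0.7],
  ],
)

```text
t: 21.08
eef_pos: [0.4672, -0.1975, 0.1297]
ee_rot: [3.133, 0.223, -0.004]
wrist_force: [-7.5, -2.8, 5.7]
grip_width: 0.27
grasp_force: 35.0
```

```bash
python3 arms.py
```

```text
t 21.075 p [ 0.4672 -0.1975  0.1297] yaw -81.87 R33 [-2.6e-03  2.0e-04 -1.0e+00] q [-0.62  0.51  1.81 -0.    0.82  0.81] g 0.26983289659056525 35.00108647160232
knob rel -5.526657761626892 48.70691165292107 y -1.4760255213135793 th 1.4578119322588485 rad 49.01945724688932 [-7.51042921 -2.796622    5.71452056]
t 21.175 p [ 0.4672 -0.1975  0.1297] yaw -81.87 R33 [-2.5e-03  2.0e-04 -1.0e+00] q [-0.62  0.51  1.81 -0.    0.82  0.81] g 0.27378615627621256 35.00098194926977
fork1 229 [0.0186, 0.0205, 0.0241] [0.0617, 0.0649, 0.0784] [0.1183, 0.1278, 0.1305]
head1 560 [0.0033, 0.0097, 0.0159] [0.0624, 0.0726, 0.0793] [0.1193, 0.1218, 0.124]
forklow1 234 [0.0121, 0.0188, 0.0225] [0.0618, 0.0624, 0.0736] [0.0851, 0.0955, 0.1047]
fork-1 230 [0.0186, 0.0204, 0.0241] [-0.0808, -0.0674, -0.0641] [0.1184, 0.128, 0.131]
head-1 549 [0.0034, 0.0098, 0.0158] [-0.0817, -0.075, -0.0649] [0.1192, 0.122, 0.1242]
forklow-1 237 [0.0122, 0.0189, 0.0225] [-0.07, -0.0649, -0.0643] [0.0851, 0.0957, 0.1048]
```

Request:
step_arm(
  deltas=[
    [[0, 0, 0], 0, 0.0],
    [[0, 0, 0], 0, 0.2],
    [[0, 0, 0], 0, 0.2],
    [[0, 0, -0.3], 0, 0.2],
    [[0, 0, -0.7], 0, 0.2],
    [[-0.2, 0, -0.9], 0, 0.2],
    [[-0.4, 0, -0.9], 0, 0.2],
    [[-0.4, 0, -0.9], 0, 0.2],
  ],
)

```text
t: 22.22
eef_pos: [0.4201, -0.2036, 0.2377]
ee_rot: [-3.134, -0.219, -0.001]
wrist_force: [0.5, -0.3, -0.1]
grip_width: 0.603
grasp_force: 0.0
```

```bash
python3 arms.py; python3 - <<'E'
from h import *
w=cv2.imread("pics/w9.png")
c=w[90:300,170:470]; c=cv2.resize(c,(780,546),interpolation=cv2.INTER_CUBIC); cv2.imwrite("pics/fin.png",c)
E
```

```text
t 22.225 p [ 0.4201 -0.2036  0.2377] yaw -82.0 R33 [ 3.e-04 -1.e-04 -1.e+00] q [-0.69  0.29  1.8   0.    1.05  0.74] g 0.6033217683566399 0.0
knob rel -53.05377966671914 156.72771167798274 y -0.8062155484735286 th 1.2443947057296794 rad 165.46383032174032 [ 0.53175366 -0.27046832 -0.12787153]
t 22.325 p [ 0.4215 -0.204   0.2374] yaw -81.95 R33 [ 1.1e-03  4.0e-04 -1.0e+00] q [-0.69  0.3   1.8   0.    1.05  0.74] g 0.6036356480896554 0.0
fork1 124 [-0.0226, 0.0191, 0.0236] [0.0624, 0.0654, 0.0782] [0.1187, 0.1283, 0.1307]
head1 588 [-0.0156, 0.0011, 0.0152] [0.0629, 0.0728, 0.08] [0.1192, 0.1229, 0.1258]
forklow1 102 [-0.0209, 0.0129, 0.0219] [0.0623, 0.0626, 0.0758] [0.0856, 0.0968, 0.1046]
fork-1 124 [-0.0226, 0.019, 0.0235] [-0.0804, -0.0681, -0.065] [0.1189, 0.1285, 0.1308]
head-1 598 [-0.0154, 0.0018, 0.0159] [-0.0827, -0.0755, -0.0658] [0.1192, 0.1229, 0.1259]
forklow-1 112 [-0.0209, 0.0128, 0.0218] [-0.0785, -0.0653, -0.0649] [0.0853, 0.0956, 0.1048]
```

View pics/fin.png

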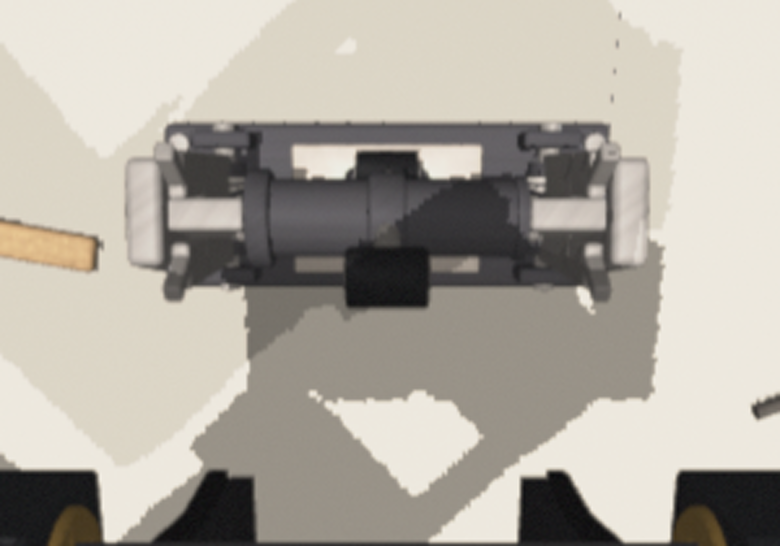

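The crop shows both heads tight outside the forks at (145,212) and (630,212). The fork tips centre at ±66.7 mm, where 67 is upright, and both sides agree. The tangential force also rose sharply at the stop, and nothing else has moved. I'm handing it in.

```bash
python3 -c "
from workcell import r
print(r.job_done())"
```

```text
the job is handed in; nothing more can be done
None
```

The job is handed in: the turnbuckle lies seated in both forks, and its sleeve was turned in two sweeps until both clamp arms measured upright and the turning force rose at the stops; I saw nothing else moved, and the clock read 22 s of the 69 s allowed.

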